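# Sort the dosing cartridges by plunger position

### The job

Sort the four dosing cartridges in the sloping rack: take out the two whose plungers are pulled out and set them down gently, without dropping them, in the shallow steel tray, next to each other, each flat on its underside on the tray floor, with the plungers still out. Leave the two with pushed-in plungers as they are in the rack, and do not shift the timer, the tweezers or the vial.

Things in the scene. Friction and masses are not known exactly. Their poses are not given: they have to be found in the camera images.
- rack: Fixed dark steel rack 280 mm wide (its y), 145 deep (its x), about 155 high; its plate rises at 35 degrees along +x, away from the robot. Four cartridges lie on it side by side, 66 mm apart (y = +99, +33, -33, -99 mm), nozzle end low, plunger end high. Origin: centre of its base on the worktop, z up.
- rack_seats (a point): Middle of the row of seats, 105 mm above the rack's origin: the cartridges' undersides are centred on this line along the rack's y. Each rests on two 8 mm wide ribs, 14 mm above the plate, 40 mm below and above its middle; between them fingers have room beside and 14 mm beneath it. Fences (2.5 mm play) and the lip at the nozzle end are 8 mm high: lift square to the slope.
- tray: Fixed shallow steel tray, 185 mm square, floor 3 mm thick, rim 8 mm high (5 mm above the floor) and 3 mm wide. Origin: centre of its underside on the worktop, z up. Two cartridges fit side by side, lengthwise along x (for example at y = +40 and -40 mm); their nozzles and plungers pass over the rim.
- cartridge_a: One of four equal white dosing cartridges, 0.08 to 0.17 kg: barrel 110 mm long (x), 32 wide (y), 30 thick (z); flange 44 mm wide, 5 thick, and plunger (grey rod, white round thumb plate) at +x; grey nozzle 9 mm thick, 12 long at -x. Origin: centre of the barrel's underside; +z out of the top face (with a grey strip). In the rack +x points up the slope. Grip it across the width, at the middle.
- plunger_a (a joint): How far the plunger of cartridge_a is pulled out (m): 0 is pushed home (the round 26 mm thumb plate stands 12 to 17 mm beyond the barrel), 0.036 fully out. Two of the four start home (under 0.004), two out (over 0.023). It stays where it is, but about 3 N moves it.
- cartridge_b: One of four equal white dosing cartridges, 0.08 to 0.17 kg: barrel 110 mm long (x), 32 wide (y), 30 thick (z); flange 44 mm wide, 5 thick, and plunger (grey rod, white round thumb plate) at +x; grey nozzle 9 mm thick, 12 long at -x. Origin: centre of the barrel's underside; +z out of the top face (with a grey strip). In the rack +x points up the slope. Grip it across the width, at the middle.
- plunger_b (a joint): How far the plunger of cartridge_b is pulled out (m): 0 is pushed home (the round 26 mm thumb plate stands 12 to 17 mm beyond the barrel), 0.036 fully out. Two of the four start home (under 0.004), two out (over 0.023). It stays where it is, but about 3 N moves it.
- cartridge_c: One of four equal white dosing cartridges, 0.08 to 0.17 kg: barrel 110 mm long (x), 32 wide (y), 30 thick (z); flange 44 mm wide, 5 thick, and plunger (grey rod, white round thumb plate) at +x; grey nozzle 9 mm thick, 12 long at -x. Origin: centre of the barrel's underside; +z out of the top face (with a grey strip). In the rack +x points up the slope. Grip it across the width, at the middle.
- plunger_c (a joint): How far the plunger of cartridge_c is pulled out (m): 0 is pushed home (the round 26 mm thumb plate stands 12 to 17 mm beyond the barrel), 0.036 fully out. Two of the four start home (under 0.004), two out (over 0.023). It stays where it is, but about 3 N moves it.
- cartridge_d: One of four equal white dosing cartridges, 0.08 to 0.17 kg: barrel 110 mm long (x), 32 wide (y), 30 thick (z); flange 44 mm wide, 5 thick, and plunger (grey rod, white round thumb plate) at +x; grey nozzle 9 mm thick, 12 long at -x. Origin: centre of the barrel's underside; +z out of the top face (with a grey strip). In the rack +x points up the slope. Grip it across the width, at the middle.
- plunger_d (a joint): How far the plunger of cartridge_d is pulled out (m): 0 is pushed home (the round 26 mm thumb plate stands 12 to 17 mm beyond the barrel), 0.036 fully out. Two of the four start home (under 0.004), two out (over 0.023). It stays where it is, but about 3 N moves it.
- timer: Bench timer, 60 x 66 x 20 mm, loose, a bystander right of the tray. Origin: centre of its underside.
- tweezers: Steel tweezers, 124 x 13 x 9 mm, lying loose on the worktop right of the tray, a bystander. Origin: centre of the underside.
- vial: Small capped vial, 23 mm across, 46 mm high, standing loose left of the tray, a bystander. Origin: centre of its underside.

How it is judged:
By the outcome, as a careful person would: the job done as asked, in the order asked, and still so for the second after the job is handed in, with the robot touching nothing.
It also fails if it takes over 51 s, if anything falls off the work surface, if the arm or the gripper's body presses on something with over 40 N, if the wrist force passes 120 N, or if a joint passes its speed limit or range.

### The arm

A 6-joint arm with a two-finger parallel gripper is mounted at the origin on a cart in front of the work surface, level with it; the furniture and walls round the work are solid. World frame = base frame: x ahead of the robot, y to its left, z up, the work surface at z = 0. Lengths are in m, angles in rad, forces in N, time in s.
With the tool pointing down it reaches from about 0.375 to 0.925 m from the base axis. Payload 5.7 kg.
Tool frame: the origin (TCP) lies on the centre line of the jaws, within the pads' length; the fingertips stand 25 mm ahead of it and the grasp point (between the pads) lies 6 mm ahead of it; z points along the fingers, x is the direction in which the jaws open and shut, and the axes are right-handed (so a half turn about z gives the same grasp; the last joint's range is limited). The gripper opens to 88 mm and grips with 3 to 60 N. Pads are 20 mm wide; open, the fingers measure 115 mm over their backs; the gripper's body (75 mm by 178 mm) begins 61 mm behind the grasp point.
Start: joints at [1.137, 0.359, 1.51, -0, 1.272, -0.115], TCP at [0.188, 0.57, 0.223] pointing down, gripper open.
Joint ranges: [-2.97, 2.97], [-1.01, 2.36], [0.21, 2.38], [-0.96, 4.11], [0.2, 2.71], [-2.98, 2.98]. Speed limits (rad/s): [2.39, 2.39, 3.14, 3.14, 3.14, 3.14].

### API

Orientations are given as a 3x3 rotation matrix whose columns are the frame's x, y, z axes.
In Python, from bench import env gives the robot as it stands.
- The arm moves only by the tool apply_moves, never from a script. Its argument "increments" is a list of rows, each an object with "gripper": the closure, from 0 (fully open) to 1 (shut); "linear": the shift along the tool's x, y, z in cm, a list of three; "yaw": the turn about the tool's z in degrees. In form: [{"gripper": gripper, "linear": [tx, ty, tz], "yaw": yaw}, ...]. A call has 1 to 10 rows; each row shifts and turns the commanded pose from where the row before left it, along the tool's axes as they then stand; what a row does not reach is not made up. A row lasts 1/12 s, in which the tool goes at most 41.7 mm and 7.16 degrees, less where a joint would pass 70% of its speed; a pose out of reach is approached as far as the arm can. A call is refused whole if a number of a shift passes 4.17 or a number of a turn 7.16, either way. A call with a gripper value outside its range is refused whole. The fingers move at their own pace and stop on an object; "grip_force" is the grip in N (left out, the last holds). Time passes only in rows, so rows that do not move let the fingers close. It gives the time, the measured TCP pose, the force and the opening at its end, in the units of the state.
- env.state(): the state, without advancing time (a new reading comes with each control period).
- env.get_image(name): name is "side" or "top" or "wrist"; returns the picture (384x512x3 uint8, red, green, blue); there is no depth.
- env.camera_info(name): a dict with "fovy" (degrees; the focal length in pixels is half the picture's height over the tangent of half this angle, whatever the lens; pixels are square), "cx", "cy" (the principal point, pixels), "view" (4x4, takes a point from world to camera coordinates). Camera axes: x right, y down, z forward; pixel columns grow to the right and rows downward; lengths in m; the calibration is good to about 2 mm. A picture is of the moment at which its call begins: read the wrist's pose just before it. camera_info takes no time and is no camera call; for the wrist camera it gives the pose at the moment of the call.
- env.finish_job(): hands the job in, once; it reports no verdict.
Trained networks look in the newest picture that a camera, given by its name, has taken for a name from the list of things; names that differ only in an ending like _2 or _b are one class to them, and where a whole thing is asked for, a point or a joint stands for the part that bears it (a point fixed in the world has none). Each returns a list of dicts, best first, with "score" (0 to 1); they miss things now and then, are a little off and sometimes report something else, mostly with a low value. They report only what shows in the picture. A call takes as long as a camera call.
- env.trace(camera, target): "region" (384x512 bool, what is visible of it) and "rect" ([left, top, width, height] in pixels, round what is visible of it).
The state is a dict: "time": time; "qpos": joint angles; "qvel": joint speeds; "joint_efforts": joint torques, N m; "position": TCP position; "ee_rot": TCP orientation; "force": force on the tool from outside, world axes, zero at the start; "torque": the same for the moment, N m; "width": finger opening in m.
Only numpy, scipy, OpenCV 4.12 (cv2) and the standard library are available. Lean on these libraries where they do the work, as an engineer would, in place of code of your own. Each camera call takes 0.05 s, during which the arm holds its last target. There are 200 camera calls.

## Working session

There is one attempt and no reset: what is moved stays moved. The work goes in short steps, Python scripts to look and compute and a tool call to move; the robot and the scene stay as the last step left them, time stands still between calls to the robot, and variables do not carry over. Pictures are saved under pics/ and viewed, about 8 in all and at most 12, crops included, and the job is handed in when it is done.

Besides the shell and the picture viewer there is one more tool, called after "Call:" in YAML: its name, and indented under it one key for each argument. apply_moves: Moves the arm, as the interface text tells. Its arguments: {"type":"object","properties":{"increments":{"type":"array","items":{"type":"object","properties":{"gripper":{"type":"number"},"linear":{"type":"array","items":{"type":"number"}},"yaw":{"type":"number"}}}},"grip_force":{"type":"number"}},"required":["increments"]}

```bash
mkdir -p pics; ls
python3 - <<'E'
from bench import env
import cv2,numpy as np
s=env.state();print(s['time'],s['position'],s['ee_rot'],s['width'])
ims=[]
for n in("side","top"):
    im=env.get_image(n);cv2.imwrite(f'pics/{n}0.png',im[:,:,::-1])
    ci=env.camera_info(n);print(n,ci)
    for t in("rack","tray","cartridge_a","timer","tweezers","vial"):
        for d in env.trace(n,t)[:5]:print(n,t,round(d['score'],2),d['rect'])
E
```

```text
pics
0.0 [0.18776765 0.56913041 0.22231384] [[ 3.13434490e-01  9.49609500e-01 -7.86142886e-04]
 [ 9.49608071e-01 -3.13435395e-01 -1.66280176e-03]
 [-1.82541736e-03 -2.25348206e-04 -9.99998309e-01]] 0.08766452600922978
side {'fovy': 53.65532204039698, 'cx': 260.80484693717636, 'cy': 196.86596498977335, 'view': array([[-0.93768502, -0.34746813,  0.00356256,  0.57046922],
       [-0.23676028,  0.63135496, -0.73846834,  0.12922258],
       [ 0.25434498, -0.69329417, -0.67427874,  0.88342663],
       [ 0.        ,  0.        ,  0.        ,  1.        ]])}
side rack 0.9 [146.6, 158.6, 116.0, 138.1]
side tray 0.9 [241.2, 233.5, 105.3, 93.1]
side cartridge_a 0.89 [168.7, 182.9, 63.2, 58.8]
side cartridge_a 0.89 [191.8, 176.0, 57.8, 43.5]
side cartridge_a 0.79 [148.0, 201.3, 69.5, 62.3]
side cartridge_a 0.77 [212.1, 158.0, 50.1, 46.4]
side timer 0.57 [339.1, 178.9, 25.3, 17.5]
side tweezers 0.76 [281.0, 227.3, 39.8, 16.6]
side vial 0.46 [273.6, 326.1, 9.2, 20.3]
top {'fovy': 47.298746635609504, 'cx': 260.4967340510225, 'cy': 189.17678274832028, 'view': array([[-0.02723312, -0.99958972, -0.00887364,  0.17717553],
       [-0.99198649,  0.02811944, -0.12317506,  0.54155722],
       [ 0.12337405,  0.00544809, -0.99234528,  1.19229816],
       [ 0.        ,  0.        ,  0.        ,  1.        ]])}
top rack 0.68 [190.7, 119.3, 106.0, 57.9]
top tray 0.8 [204.7, 196.7, 64.9, 70.2]
top tray 0.65 [175.9, 232.8, 9.2, 5.8]
top cartridge_a 0.93 [249.4, 123.6, 16.7, 53.3]
top cartridge_a 0.9 [271.9, 125.7, 17.9, 50.3]
top cartridge_a 0.82 [221.2, 117.1, 19.0, 58.0]
top cartridge_a 0.76 [194.8, 117.0, 18.0, 54.8]
top timer 0.74 [340.6, 233.9, 24.1, 26.7]
top vial 0.43 [174.5, 233.1, 9.1, 6.3]
top vial 0.21 [197.0, 115.0, 15.7, 18.6]
```

Run:
```python
import cv2,numpy as np
a=cv2.imread('pics/top0.png');b=cv2.imread('pics/side0.png')
A=cv2.resize(a[100:290,165:375],None,fx=3,fy=3,interpolation=3)  # 630x570
B=cv2.resize(b[140:360,130:380],None,fx=2.7,fy=2.7,interpolation=3)
cv2.imwrite('pics/topc.png',A);cv2.imwrite('pics/sidec.png',B)
```

```text
(no output)
```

View pics/topc.png

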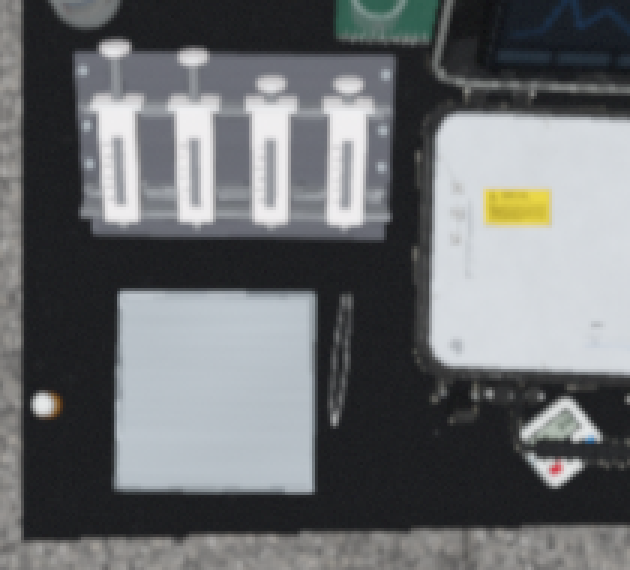

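View pics/sidec.png

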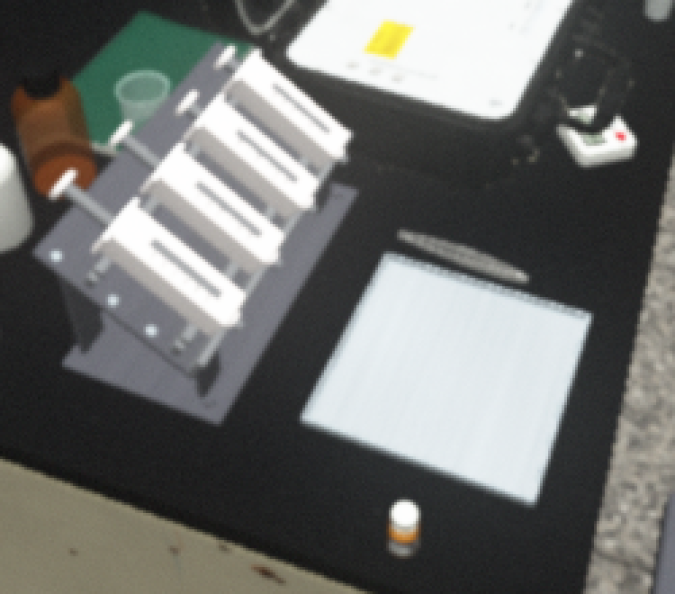

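The side and top crops show the rack with four cartridges. In the top crop the two leftmost (larger y) have thumb plates far out, at (115,47) and (193,57). The two on the right are home, at (271,84) and (349,84). The tray is centred at about (215,392), with the tweezers to its right, the vial to its left at (43,405) and the timer at (560,440). Next I'll fit the poses.

```bash
cat > h.py <<'E'
from bench import env
import cv2,numpy as np
from scipy.optimize import least_squares
T=np.radians(35)
def rz(a):
    return np.array([[np.cos(a),-np.sin(a),0],[np.sin(a),np.cos(a),0],[0,0,1]])
RY=np.array([[np.cos(T),0,-np.sin(T)],[0,1,0],[np.sin(T),0,np.cos(T)]]) # cart axes in rack frame
def proj(ci,P):
    V=ci['view'];p=P@V[:3,:3].T+V[:3,3]
    f=192/np.tan(np.radians(ci['fovy'])/2)
    return np.c_[f*p[:,0]/p[:,2]+ci['cx'],f*p[:,1]/p[:,2]+ci['cy']]
def cart(d):
    box=[[x,y,z] for x in(-55,55) for y in(-16,16) for z in(0,30)]
    box+=[[x,y,z] for x in(50,55) for y in(-22,22) for z in(2,28)]
    t=np.linspace(0,2*np.pi,24)
    box+=[[x,13*np.cos(a),15+13*np.sin(a)] for x in(66+d,70+d) for a in t]
    box+=[[-67,y,z] for y in(-4.5,4.5) for z in(10.5,19.5)]
    return np.array(box)/1000.
def rect(p): 
    a=p.min(0);b=p.max(0);return np.r_[a,b]
def cartw(x,y,a,k,d): 
    return (cart(d)@RY.T+[0,[.099,.033,-.033,-.099][k],.105])@rz(a).T+[x,y,0]
E
python3 - <<'E'
from h import *
ct,cs=env.camera_info('top'),env.camera_info('side')
L={'top':[[194.8,117,18,54.8],[221.2,117.1,19,58],[249.4,123.6,16.7,53.3],[271.9,125.7,17.9,50.3]],
'side':[[148,201.3,69.5,62.3],[168.7,182.9,63.2,58.8],[191.8,176,57.8,43.5],[212.1,158,50.1,46.4]]}
C={'top':ct,'side':cs}
def res(v):
    r=[]
    for c in C:
        for k in range(4):
            q=L[c][k];q=np.array([q[0],q[1],q[0]+q[2],q[1]+q[3]])
            r+=list(rect(proj(C[c],cartw(*v[:3],k,v[3+k])))-q)
    return np.array(r)
s=least_squares(res,[.62,.2,0,30,30,3,3],loss='soft_l1')
print(s.x[:2],np.degrees(s.x[2]),s.x[3:]);print(res(s.x).reshape(8,4).round(1))
# tray
env.get_image('top');env.get_image('side')
Q={}
for c in C:
    m=max(env.trace(c,'tray')[:1],key=lambda d:d['score'])['region'].astype(np.uint8)
    cn=max(cv2.findContours(m,0,2)[0],key=cv2.contourArea)
    hull=cv2.convexHull(cn)[:,0].astype(float);Q[c]=hull
g=np.array([[x,y,.008] for x in(-.0925,.0925) for y in(-.0925,.0925)])
dirs=[np.array([np.cos(t),np.sin(t)]) for t in np.linspace(0,2*np.pi,24,endpoint=False)]
def r2(v):
    r=[]
    for c in C:
        p=proj(C[c],g@rz(v[2]).T+[v[0],v[1],0])
        r+=[(p@d).max()-((Q[c]+.5*0)@d).max() for d in dirs]
    return np.array(r)
s=least_squares(r2,[.4,.2,0],loss='soft_l1');print('tray',s.x[:2],np.degrees(s.x[2]),np.abs(s.fun).mean(),s.cost)
for n,z in(('vial',.046),('tweezers',0),('timer',.02)):
  for d in env.trace('top',n)[:1]:
    q=d['rect'];u=[q[0]+q[2]/2,q[1]+q[3]/2]
    f=lambda v:(proj(ct,np.array([[v[0],v[1],z]]))[0]-u);print(n,d['score'],least_squares(f,[.4,.2]).x)
E
```

```text
[0.64615608 0.20608836] -5.739450798040115 [23.89581258 21.71308787  4.73165766 -2.0479696 ]
[[ 0.6 -4.   1.2  0.7]
 [-0.1 -1.6 -1.  -0.9]
 [-2.6  0.  -1.6 -1. ]
 [ 0.2  2.1  0.1  1.7]
 [ 0.6  0.5 -0.1  0.4]
 [ 1.   0.2  1.5 -0.1]
 [ 1.8 -5.1 -1.8  2. ]
 [-0.4 -1.  -1.5 -1. ]]
tray [0.43701114 0.23665103] -1.7545337700846275 1.1225492683215854 29.504000579358603
vial 0.46 [0.42342461 0.38246531]
timer 0.74 [ 0.37755394 -0.08777309]
```

Call:
apply_moves:
  increments:
    - {"linear": [0, 0, -4], "yaw": -5.5, "gripper": 0.4}
    - {"linear": [0, 0, -4], "yaw": -5.5, "gripper": 0.4}
    - {"linear": [0, 0, -4], "yaw": -5.5, "gripper": 0.4}
    - {"linear": [-2.9, 2.9, 0], "gripper": 0.4}
    - {"linear": [-2.9, 2.9, 0], "gripper": 0.4}
    - {"linear": [-2.9, 2.9, 0], "gripper": 0.4}
    - {"linear": [-2.9, 2.9, 0], "gripper": 0.4}
    - {"linear": [-2.9, 2.9, 0], "gripper": 0.4}
    - {"linear": [-2.9, 2.9, 0], "gripper": 0.4}
    - {"linear": [-2.9, 2.9, 0], "gripper": 0.4}
  grip_force: 15

```text
$.increments[3]: bad value
```

Call:
apply_moves:
  increments:
    - {"linear": [-2.9, 2.9, 0], "gripper": 0.4}
    - {"linear": [-2.9, 2.9, 0], "gripper": 0.4}
    - {"linear": [-2.9, 2.9, 0], "gripper": 0.4}
    - {"linear": [-2.9, 2.9, 0], "gripper": 0.4}
    - {"linear": [0, 0, 0], "gripper": 0.4}
    - {"linear": [0, 0, 0], "gripper": 0.4}
    - {"linear": [0, 0, 0], "gripper": 0.4}

```text
$.increments[0]: bad value
```

Run:
```python
from h import *
s=env.state();print(s['time'],s['position'],s['ee_rot'].round(3),s['width'],s['force'])
ci=env.camera_info('wrist');V=ci['view'];print('cam pos',-V[:3,:3].T@V[:3,3],'fwd',V[2,:3],'right',V[0,:3],ci['fovy'])
im=env.get_image('wrist');cv2.imwrite('pics/w1.png',im[:,:,::-1])
for t in('cartridge_a','rack','tray'):
    for d in env.trace('wrist',t)[:5]:print(t,round(d['score'],2),d['rect'])
```

```text
1.05 [0.18803524 0.56973826 0.2231226 ] [[ 0.313  0.95  -0.   ]
 [ 0.95  -0.313 -0.   ]
 [-0.    -0.    -1.   ]] 0.08758654012722045 [-0.02503036  0.38786499 -0.10676712]
cam pos [0.11172097 0.59457133 0.38504626] fwd [ 0.27688558 -0.0923864  -0.95645132] right [ 3.14381381e-01  9.49296518e-01 -6.84212159e-04] 63.768786032175775
tray 0.97 [125.2, 334.9, 47.8, 48.7]
```

View pics/w1.png

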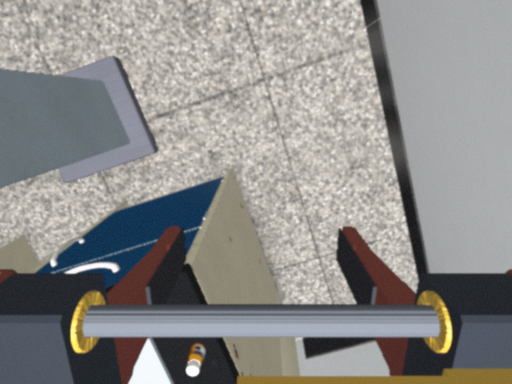

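The wrist picture only shows the surroundings at the start pose, because the moves were refused for a missing yaw field. I'll resend them in full.

Call:
apply_moves:
  increments:
    - {"linear": [0, 0, -4], "yaw": -5.5, "gripper": 0.4}
    - {"linear": [0, 0, -4], "yaw": -5.5, "gripper": 0.4}
    - {"linear": [0, 0, -4], "yaw": -5.5, "gripper": 0.4}
    - {"linear": [-2.9, 2.9, 0], "yaw": 0, "gripper": 0.4}
    - {"linear": [-2.9, 2.9, 0], "yaw": 0, "gripper": 0.4}
    - {"linear": [-2.9, 2.9, 0], "yaw": 0, "gripper": 0.4}
    - {"linear": [-2.9, 2.9, 0], "yaw": 0, "gripper": 0.4}
    - {"linear": [-2.9, 2.9, 0], "yaw": 0, "gripper": 0.4}
    - {"linear": [-2.9, 2.9, 0], "yaw": 0, "gripper": 0.4}
    - {"linear": [-2.9, 2.9, 0], "yaw": 0, "gripper": 0.4}
  grip_force: 15

```text
time: 2.08
position: [0.3856, 0.359, 0.3434]
ee_rot: [[0.031, 1.0, 0.0], [1.0, -0.031, 0.0], [0.0, 0.0, -1.0]]
force: [0.4, 0.2, -0.5]
width: 0.0527
```

Call:
apply_moves:
  increments:
    - {"linear": [-2.9, 2.9, 0], "yaw": 0, "gripper": 0.4}
    - {"linear": [-2.9, 2.9, 0], "yaw": 0, "gripper": 0.4}
    - {"linear": [-2.9, 2.9, 0], "yaw": 0, "gripper": 0.4}
    - {"linear": [-2.9, 2.9, 0], "yaw": 0, "gripper": 0.4}
    - {"linear": [0, 0, 0], "yaw": 0, "gripper": 0.4}
    - {"linear": [0, 0, 0], "yaw": 0, "gripper": 0.4}
    - {"linear": [0, 0, 0], "yaw": 0, "gripper": 0.4}

```text
time: 2.67
position: [0.4967, 0.2412, 0.343]
ee_rot: [[0.032, 0.999, -0.001], [0.999, -0.032, 0.0], [0.0, -0.001, -1.0]]
force: [-1.2, 0.5, 0.0]
width: 0.0527
```

Run:
```python
from h import *
s=env.state();print(s['time'],s['position'],s['ee_rot'].round(3),s['width'],s['force'])
im=env.get_image('wrist');cv2.imwrite('pics/w2.png',im[:,:,::-1])
for t in('cartridge_a','rack','tray'):
    for d in env.trace('wrist',t)[:5]:print(t,round(d['score'],2),d['rect'])
```

```text
2.6667 [0.49669917 0.24117904 0.34299226] [[ 0.032  0.999 -0.001]
 [ 0.999 -0.032  0.   ]
 [ 0.    -0.001 -1.   ]] 0.052671718245634984 [-1.18463126  0.52677329  0.00580789]
cartridge_a 0.93 [295.1, 212.7, 25.8, 129.7]
cartridge_a 0.92 [153.9, 214.2, 31.0, 59.4]
cartridge_a 0.85 [248.0, 214.5, 31.9, 88.3]
cartridge_a 0.8 [205.5, 215.7, 24.2, 88.9]
rack 0.62 [148.6, 196.0, 184.9, 109.3]
tray 0.87 [191.0, 46.9, 126.7, 123.1]
```

View pics/w2.png

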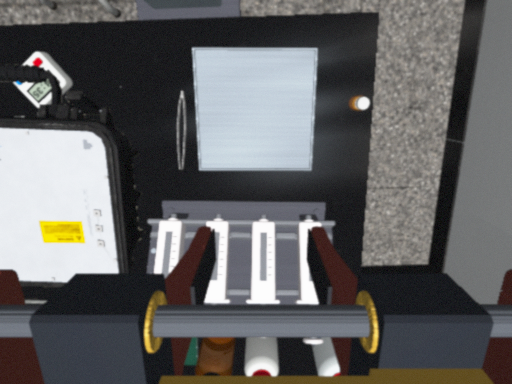

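The wrist view (image up = -x, right = +y) shows the tray at rect (191,47)-(318,170) and the rack at (149,196)-(333,305), partly hidden by the fingers. Moving +x will give a clear look.

Call:
apply_moves:
  increments:
    - {"linear": [0, 4, 0], "yaw": 0, "gripper": 0.4}
    - {"linear": [0, 4, 0], "yaw": 0, "gripper": 0.4}
    - {"linear": [0, 4, 0], "yaw": 0, "gripper": 0.4}
    - {"linear": [0, 3, 0], "yaw": 0, "gripper": 0.4}
    - {"linear": [0, 0, 0], "yaw": 0, "gripper": 0.4}
    - {"linear": [0, 0, 0], "yaw": 0, "gripper": 0.4}
    - {"linear": [0, 0, 0], "yaw": 0, "gripper": 0.4}

```text
time: 3.45
position: [0.6458, 0.2373, 0.3428]
ee_rot: [[0.03, 1.0, -0.001], [1.0, -0.03, -0.0], [-0.0, -0.001, -1.0]]
force: [0.3, -0.6, 0.4]
width: 0.0522
```

```bash
cat > fit.py <<'E'
from h import *
dirs=[np.array([np.cos(t),np.sin(t)]) for t in np.linspace(0,2*np.pi,32,endpoint=False)]
def hull(m):
    n,l,st,_=cv2.connectedComponentsWithStats(m.astype(np.uint8))
    m=(l==1+np.argmax(st[1:,4])).astype(np.uint8)
    c=cv2.findContours(m,0,2)[0]
    return cv2.convexHull(max(c,key=cv2.contourArea))[:,0].astype(float)
E
python3 - <<'E'
from fit import *
s=env.state();print(s['time'],s['position'])
ci=env.camera_info('wrist')
im=env.get_image('wrist')
ds=[d for d in env.trace('wrist','cartridge_a') if d['score']>.4]
ds.sort(key=lambda d:-d['rect'][0])
for d in ds:print(round(d['score'],2),d['rect'])
v=im[:,:,::-1].copy()
tr=env.trace('wrist','tray')[0]
H=[hull(d['region']) for d in ds]
for h in H+[hull(tr['region'])]:cv2.polylines(v,[h.astype(np.int32)],True,(0,0,255),1)
cv2.imwrite('pics/w3.png',v)
np.save('pics/w3view.npy',ci['view'])
if len(H)==4:
    def res(v):
        r=[]
        for k in range(4):
            p=proj(ci,cartw(*v[:3],k,v[3+k]));r+=[(p@d).max()-((H[k]+.5)@d).max()-.5 for d in dirs]
        return np.array(r)
    o=least_squares(res,[.64,.22,0,30,30,3,3],loss='soft_l1')
    print(o.x[:2],np.degrees(o.x[2]),o.x[3:],np.abs(res(o.x)).reshape(4,-1).mean(1))
g=np.array([[x,y,.008] for x in(-.0925,.0925) for y in(-.0925,.0925)])
h=hull(tr['region']);print(tr['rect'])
def r2(v):
    p=proj(ci,g@rz(v[2]).T+[v[0],v[1],0]);return np.array([(p@d).max()-((h+.5)@d).max()-.5 for d in dirs])
o=least_squares(r2,[.43,.23,0],loss='soft_l1');print('tray',o.x[:2],np.degrees(o.x[2]),np.abs(o.fun).mean())
E
```

```text
3.45 [0.64579905 0.23732958 0.34282184]
0.61 [301.7, 108.9, 32.5, 118.4]
0.94 [242.4, 110.6, 38.8, 123.3]
0.9 [189.8, 108.1, 37.0, 106.9]
0.83 [128.5, 109.4, 50.2, 102.5]
0.65 [127.7, 108.4, 219.0, 120.4]
[186.4, 0.0, 133.6, 76.5]
tray [0.52282337 0.23074855] -1.7463953562131735 18.09338976181748
```

View pics/w3.png

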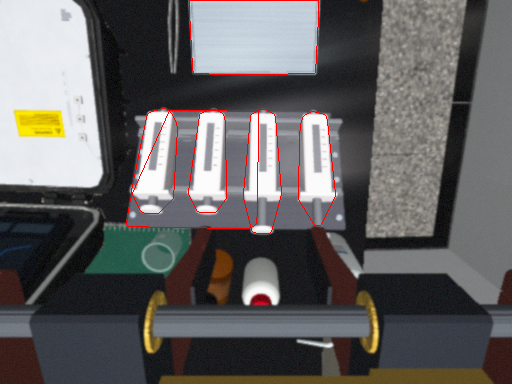

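The wrist view shows all four cartridges cleanly. The two at the right (x≈263 and 317, larger y) have their rods out, and the leftmost two are home. The tray is cut off by the top edge and one thumb plate is behind a finger, so I'll refit without those parts.

Run:
```python
from fit import *
ci=env.camera_info('wrist')
im=env.get_image('wrist')
ds=[d for d in env.trace('wrist','cartridge_a') if d['score']>.4 and d['rect'][2]<80]
ds.sort(key=lambda d:-d['rect'][0])
H=[hull(d['region']) for d in ds];print(len(H))
tr=env.trace('wrist','tray')[0]
def res(v):
    r=[]
    for k in range(4):
        p=proj(ci,cartw(*v[:3],k,v[3+k]));r+=[((p@d).max()-((H[k]+.5)@d).max()-.5)*(0 if k==0 and d[1]>.3 else 1) for d in dirs]
    return np.array(r)
o=least_squares(res,[.64,.22,0,30,30,3,3],loss='soft_l1')
print(o.x[:2],np.degrees(o.x[2]),o.x[3:],np.abs(res(o.x)).reshape(4,-1).mean(1))
x,y,a=o.x[:3]
for k in(0,1):
    g=(RY@np.array([0,0,.022])+[0,[.099,.033][k],.105])@rz(a).T+[x,y,0];print(k,'grasp pt',g.round(4),'TCP',(g+[0,0,.006]).round(4))
g=np.array([[x,y,.008] for x in(-.0925,.0925) for y in(-.0925,.0925)])
h=hull(tr['region'])
D=[d for d in dirs if d[1]>-.05]
def r2(v):
    p=proj(ci,g@rz(v[2]).T+[v[0],v[1],0]);return np.array([((p@d).max()-((h+.5)@d).max()-.5) for d in D if not abs(d[1])<.05])
o=least_squares(r2,[.43,.23,0],loss='soft_l1');print('tray',o.x[:2],np.degrees(o.x[2]),np.abs(o.fun).mean())
env.get_image('top')
ct=env.camera_info('top');h=hull(env.trace('top','tray')[0]['region']);print(env.trace('top','tray')[0]['rect'])
def r3(v):
    p=proj(ct,g@rz(v[2]).T+[v[0],v[1],0]);return np.array([((p@d).max()-((h+.5)@d).max()-.5) for d in dirs])
o=least_squares(r3,[.43,.23,0],loss='soft_l1');print('tray top',o.x[:2],np.degrees(o.x[2]),np.abs(o.fun).mean())
```

```text
4
[0.64471108 0.20613741] -2.745386639309078 [24.75243915 23.89307215  1.10520441  1.24603751] [0.37000472 0.4656129  0.43800905 0.9363953 ]
0 grasp pt [0.6368 0.3056 0.123 ] TCP [0.6368 0.3056 0.129 ]
1 grasp pt [0.6337 0.2397 0.123 ] TCP [0.6337 0.2397 0.129 ]
tray [0.43655338 0.23174781] -1.1421226494526502 0.36552858989165565Traceback (most recent call last):
  File "<stdin>", line 25, in <module>
IndexError: list index out of range
```

Call:
apply_moves:
  increments:
    - {"linear": [3.4, -0.5, 0], "yaw": 1, "gripper": 0.4}
    - {"linear": [3.4, -0.5, 0], "yaw": 0, "gripper": 0.4}
    - {"linear": [0, 0, 4], "yaw": 0, "gripper": 0.4}
    - {"linear": [0, 0, 4], "yaw": 0, "gripper": 0.4}
    - {"linear": [0, 0, 4], "yaw": 0, "gripper": 0.4}
    - {"linear": [0, 0, 4], "yaw": 0, "gripper": 0.4}
    - {"linear": [0, 0, 1], "yaw": 0, "gripper": 0.4}
    - {"linear": [0, 0, 0], "yaw": 0, "gripper": 0.4}
    - {"linear": [0, 0, 0], "yaw": 0, "gripper": 0.4}

```text
time: 4.6
position: [0.6403, 0.3049, 0.1743]
ee_rot: [[0.048, 0.999, 0.001], [0.999, -0.048, 0.0], [0.0, 0.001, -1.0]]
force: [0.5, -0.4, 0.7]
width: 0.0528
```

Run:
```python
from fit import *
s=env.state();print(s['time'],s['position'],s['ee_rot'].round(3),s['force'])
ci=env.camera_info('wrist');im=env.get_image('wrist');v=im[:,:,::-1].copy()
# expected boxes from the fit
for k,d in((0,24.7),(1,23.9)):
    p=proj(ci,cartw(.6447,.2061,np.radians(-2.745),k,d))
    cv2.polylines(v,[cv2.convexHull(p[:8].astype(np.int32))],True,(0,0,255),1)
cv2.imwrite('pics/w4.png',v)
```

```text
4.6 [0.64032012 0.30492975 0.17426235] [[ 0.048  0.999  0.001]
 [ 0.999 -0.048  0.   ]
 [ 0.     0.001 -1.   ]] [ 0.53824659 -0.36174119  0.66254112]
```

View pics/w4.png

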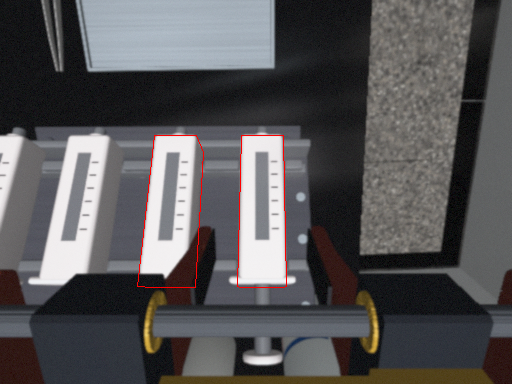

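The overlay matches cartridge 0: barrel (240–286, 134–286), plunger out with its plate at (263,357), fingers on either side. Now I'll descend, grip and lift square to the slope.

Call:
apply_moves:
  increments:
    - {"linear": [0, -0.4, 2], "yaw": 0, "gripper": 0.4}
    - {"linear": [0, 0, 1.5], "yaw": 0, "gripper": 0.4}
    - {"linear": [0, 0, 1], "yaw": 0, "gripper": 0.4}
    - {"linear": [0, 0, 0], "yaw": 0, "gripper": 0.4}
    - {"linear": [0, 0, 0], "yaw": 0, "gripper": 0.55}
    - {"linear": [0, 0, 0], "yaw": 0, "gripper": 0.7}
    - {"linear": [0, 0, 0], "yaw": 0, "gripper": 0.8}
    - {"linear": [0, 0, 0], "yaw": 0, "gripper": 0.8}
    - {"linear": [0, 0, 0], "yaw": 0, "gripper": 0.8}
  grip_force: 15

```text
time: 5.4
position: [0.6367, 0.3053, 0.1296]
ee_rot: [[0.048, 0.999, 0.002], [0.999, -0.048, 0.001], [0.001, 0.002, -1.0]]
force: [-1.0, 0.0, 4.4]
width: 0.0317
```

Call:
apply_moves:
  increments:
    - {"linear": [0, -0.29, -0.41], "yaw": 0, "gripper": 0.8}
    - {"linear": [0, -0.57, -0.82], "yaw": 0, "gripper": 0.8}
    - {"linear": [0, -0.57, -0.82], "yaw": 0, "gripper": 0.8}
    - {"linear": [0, -0.86, -1.23], "yaw": 0, "gripper": 0.8}
    - {"linear": [0, -0.86, -1.23], "yaw": 0, "gripper": 0.8}
    - {"linear": [0, -0.86, -1.23], "yaw": 0, "gripper": 0.8}
    - {"linear": [0, 0, 0], "yaw": 0, "gripper": 0.8}
    - {"linear": [0, 0, 0], "yaw": 0, "gripper": 0.8}

```text
time: 6.07
position: [0.5956, 0.3074, 0.1873]
ee_rot: [[0.048, 0.999, 0.002], [0.999, -0.048, 0.001], [0.001, 0.002, -1.0]]
force: [-0.9, 0.1, -1.5]
width: 0.0317
```

Run:
```python
from fit import *
s=env.state();print(s['time'],s['position'],s['width'],s['force'],s['torque'])
a=env.get_image('side')[:,:,::-1];b=env.get_image('wrist')[:,:,::-1]
cv2.imwrite('pics/g1.png',np.hstack([cv2.resize(a[100:340,100:340],(400,400),interpolation=3),cv2.resize(b,(400,400))]))
```

```text
6.0667 [0.5956493  0.30738828 0.18730559] 0.03172406196682806 [-0.8710617   0.0512881  -1.48813605] [-0.0122436   0.02641746 -0.03098296]
```

View pics/g1.png

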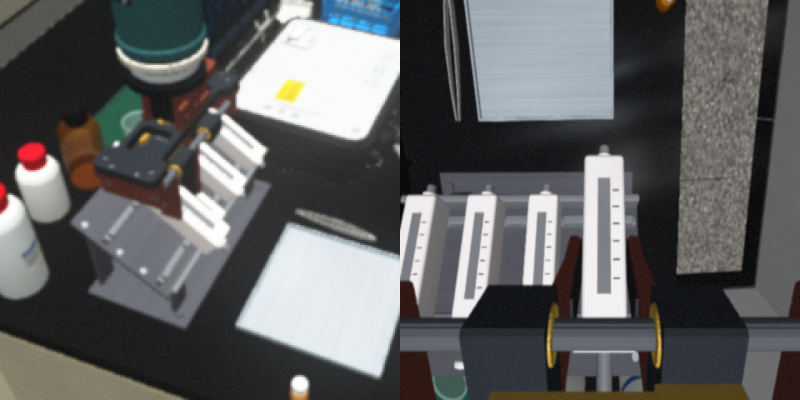

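Cartridge 0 is held and clear of the rack with its plunger still out. I'll carry it over the tray.

Call:
apply_moves:
  increments:
    - {"linear": [-0.3, -1.3, 0], "yaw": 0, "gripper": 0.8}
    - {"linear": [-0.6, -2.7, 0], "yaw": 0, "gripper": 0.8}
    - {"linear": [-0.6, -2.7, 0], "yaw": 0, "gripper": 0.8}
    - {"linear": [-0.6, -2.7, 0], "yaw": 0, "gripper": 0.8}
    - {"linear": [-0.6, -2.7, 0], "yaw": 0, "gripper": 0.8}
    - {"linear": [-0.6, -2.7, 1], "yaw": 0, "gripper": 0.8}
    - {"linear": [-0.6, -2.7, 2], "yaw": 0, "gripper": 0.8}
    - {"linear": [-0.3, -1.3, 2], "yaw": 0, "gripper": 0.8}
    - {"linear": [0, 0, 2], "yaw": 0, "gripper": 0.8}
    - {"linear": [0, 0, 2], "yaw": 0, "gripper": 0.8}

```text
time: 7.0
position: [0.4046, 0.2735, 0.0944]
ee_rot: [[0.048, 0.999, -0.001], [0.999, -0.048, -0.001], [-0.001, -0.001, -1.0]]
force: [0.1, 0.3, -0.9]
width: 0.0321
```

Call:
apply_moves:
  increments:
    - {"linear": [0, 0, 1.2], "yaw": 0, "gripper": 0.8}
    - {"linear": [0, 0, 0.6], "yaw": 0, "gripper": 0.8}
    - {"linear": [0, 0, 0], "yaw": 0, "gripper": 0.8}
    - {"linear": [0, 0, 0], "yaw": 0, "gripper": 0.8}
    - {"linear": [0, 0, 0], "yaw": 0, "gripper": 0.8}

```text
time: 7.42
position: [0.4065, 0.2743, 0.0781]
ee_rot: [[0.048, 0.999, 0.001], [0.999, -0.048, 0.0], [0.0, 0.001, -1.0]]
force: [-1.1, -0.8, -1.2]
width: 0.0316
```

Run:
```python
from fit import *
s=env.state();print(s['time'],s['position'],s['width'],s['force'],s['torque'])
a=env.get_image('side')[:,:,::-1];ci=env.camera_info('side')
cv2.imwrite('pics/p1.png',cv2.resize(a[140:350,190:400],(600,600),interpolation=3))
```

```text
7.4167 [0.40654542 0.27428177 0.07805658] 0.031555863929051554 [-1.1267908  -0.79845235 -1.19666502] [ 0.0389647  -0.0265594  -0.09273621]
```

View pics/p1.png

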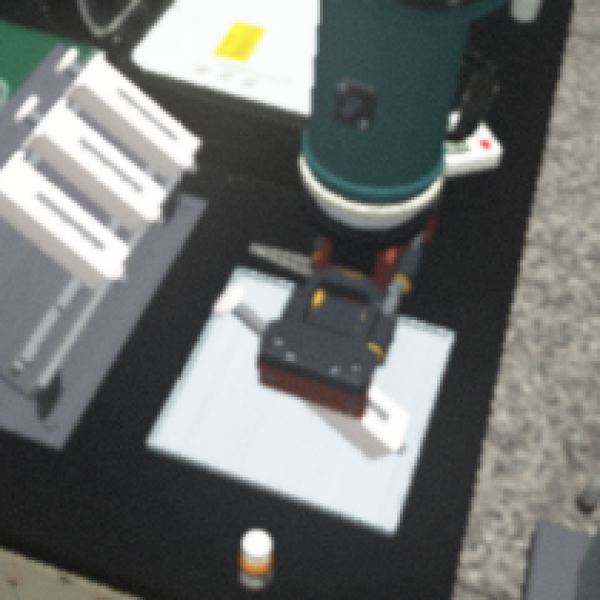

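The cartridge is held level above the tray, still tilted, with the nozzle end at (395,440) inside the tray and the plunger out. Next I'll lower it to contact, then follow the arc that pivots it flat in the pads.

Call:
apply_moves:
  increments:
    - {"linear": [0, 0, 0.9], "yaw": 0, "gripper": 0.8}
    - {"linear": [0, 0, 0.5], "yaw": 0, "gripper": 0.8}
    - {"linear": [0, 0, 0.3], "yaw": 0, "gripper": 0.8}
    - {"linear": [0, 0, 0.2], "yaw": 0, "gripper": 0.8}
    - {"linear": [0, 0, 0], "yaw": 0, "gripper": 0.8}
    - {"linear": [0, 0, 0], "yaw": 0, "gripper": 0.8}
  grip_force: 9

```text
time: 7.97
position: [0.4069, 0.2743, 0.0589]
ee_rot: [[0.048, 0.999, 0.002], [0.999, -0.048, 0.0], [0.0, 0.002, -1.0]]
force: [1.8, -0.6, 3.9]
width: 0.0323
```

Call:
apply_moves:
  increments:
    - {"linear": [0, 0.29, 0.2], "yaw": 0, "gripper": 0.8}
    - {"linear": [0, 0.29, 0.23], "yaw": 0, "gripper": 0.8}
    - {"linear": [0, 0.27, 0.25], "yaw": 0, "gripper": 0.8}
    - {"linear": [0, 0.26, 0.25], "yaw": 0, "gripper": 0.8}
    - {"linear": [0, 0, 0], "yaw": 0, "gripper": 0.8}

```text
time: 8.38
position: [0.4176, 0.2735, 0.0488]
ee_rot: [[0.049, 0.999, 0.0], [0.999, -0.049, 0.0], [0.0, 0.0, -1.0]]
force: [3.3, 0.6, 1.5]
width: 0.0316
```

Call:
apply_moves:
  increments:
    - {"linear": [0, 0.23, 0.27], "yaw": 0, "gripper": 0.8}
    - {"linear": [0, 0.22, 0.28], "yaw": 0, "gripper": 0.8}
    - {"linear": [0, 0.2, 0.3], "yaw": 0, "gripper": 0.8}
    - {"linear": [0, 0.19, 0.31], "yaw": 0, "gripper": 0.8}
    - {"linear": [0, 0, 0], "yaw": 0, "gripper": 0.8}

```text
time: 8.8
position: [0.4249, 0.2728, 0.0368]
ee_rot: [[0.049, 0.999, -0.002], [0.999, -0.049, -0.001], [-0.001, -0.002, -1.0]]
force: [1.7, 0.6, 0.4]
width: 0.032
```

Call:
apply_moves:
  increments:
    - {"linear": [0, 0.16, 0.3], "yaw": 0, "gripper": 0.8}
    - {"linear": [0, 0.12, 0.2], "yaw": 0, "gripper": 0.8}
    - {"linear": [0, 0.03, 0.08], "yaw": 0, "gripper": 0.8}
    - {"linear": [0, 0, 0], "yaw": 0, "gripper": 0.8}
    - {"linear": [0, 0, 0], "yaw": 0, "gripper": 0.8}

```text
time: 9.22
position: [0.4278, 0.2727, 0.0316]
ee_rot: [[0.048, 0.999, -0.001], [0.999, -0.048, -0.001], [-0.001, -0.001, -1.0]]
force: [-0.5, 0.9, -0.3]
width: 0.032
```

Run:
```python
from fit import *
s=env.state();print(s['time'],s['position'],s['width'],s['force'],s['torque'])
a=env.get_image('side')[:,:,::-1];b=env.get_image('wrist')[:,:,::-1]
cv2.imwrite('pics/p2.png',np.hstack([cv2.resize(a[200:340,230:370],(400,400),interpolation=3),cv2.resize(b,(400,400))]))
```

```text
9.2167 [0.42777608 0.27269839 0.03159531] 0.03197731751436666 [-0.49736266  0.94487892 -0.34893362] [0.08075279 0.02707576 0.05692287]
```

View pics/p2.png

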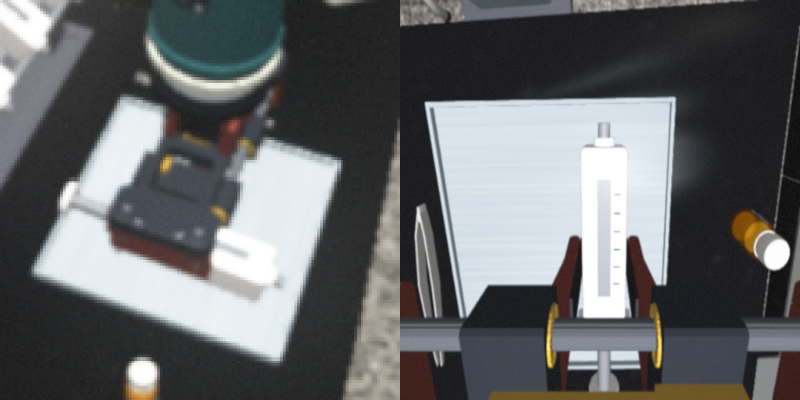

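Cartridge 0 now looks about flat, with the plunger still out and the nozzle at (275,285) over the tray. I'll press a little to see whether it is seated.

Call:
apply_moves:
  increments:
    - {"linear": [0, 0.02, 0.1], "yaw": 0, "gripper": 0.8}
    - {"linear": [0, 0, 0.1], "yaw": 0, "gripper": 0.8}
    - {"linear": [0, 0, 0], "yaw": 0, "gripper": 0.8}
    - {"linear": [0, 0, 0], "yaw": 0, "gripper": 0.8}
    - {"linear": [0, 0, 0], "yaw": 0, "gripper": 0.8}

```text
time: 9.73
position: [0.4287, 0.2729, 0.0299]
ee_rot: [[0.048, 0.999, 0.0], [0.999, -0.048, -0.0], [-0.0, 0.0, -1.0]]
force: [0.4, -0.3, -0.0]
width: 0.0319
```

Run:
```python
from fit import *
s=env.state();print(s['position'],s['force'])
ci=env.camera_info('wrist');env.get_image('wrist')
d=env.trace('wrist','cartridge_a')[0];print(d['score'],d['rect']);h=hull(d['region'])
D=[q for q in dirs if q[1]<0.2]
def res(v):
    t=v[4];R=rz(v[3])@np.array([[np.cos(t),0,-np.sin(t)],[0,1,0],[np.sin(t),0,np.cos(t)]])
    low=55e-3*np.sin(t)+.003 # low corner on floor
    P=cart(25)@R.T+[v[0],v[1],low]
    p=proj(ci,P);return np.array([(p@q).max()-((h+.5)@q).max()-.5 for q in D])
o=least_squares(res,[.43,.273,-.05,-.04,0.0],loss='soft_l1',x_scale=[.01,.01,1,.1,.1]);print(o.x[:2],np.degrees(o.x[3:]),np.abs(o.fun).mean())
for t in np.radians([-5,0,5,10]):
    q=least_squares(lambda v:res([v[0],v[1],0,v[2],t]),[.43,.273,-.04],loss='soft_l1',x_scale=[.01,.01,.1]);print(np.degrees(t),q.x,q.cost)
```

```text
[0.42867559 0.27288611 0.02987865] [ 0.38164583 -0.29655776 -0.04987041]
0.86 [232.7, 112.9, 58.3, 264.9]
[0.42335237 0.27260788] [-2.67902443 -7.14340384] 0.7195864065586357
-5.0 [ 0.42398329  0.27259707 -0.04663409] 7.4218381096032955
0.0 [ 0.4252234   0.27258833 -0.04725159] 17.03779491624127
5.0 [ 0.42632865  0.27197886 -0.0573085 ] 33.022427182243305
10.0 [ 0.42748929  0.27328678 -0.03227953] 49.33239154730598
```

Call:
apply_moves:
  increments:
    - {"linear": [0, 0.02, 0.1], "yaw": 0, "gripper": 0.8}
    - {"linear": [0, 0, 0], "yaw": 0, "gripper": 0.8}
    - {"linear": [0, 0, 0], "yaw": 0, "gripper": 0.8}
    - {"linear": [0, 0, 0], "yaw": 0, "gripper": 0.8}

```text
time: 10.17
position: [0.4289, 0.273, 0.0289]
ee_rot: [[0.048, 0.999, 0.0], [0.999, -0.048, 0.0], [0.0, 0.0, -1.0]]
force: [1.5, 0.5, -0.5]
width: 0.0315
```

```bash
cat > tilt.py <<'E'
from fit import *
import sys
y0=float(sys.argv[1]);x0=float(sys.argv[2]);cams=sys.argv[3].split(',')
s=env.state();print(s['position'],s['force'])
M=[]
for c in cams:
    ci=env.camera_info(c);env.get_image(c)
    best=None
    for d in env.trace(c,'cartridge_a'):
        h=hull(d['region']);p=proj(ci,np.array([[x0,y0,.02]]))[0]
        e=np.linalg.norm(h.mean(0)-p)
        if d['score']>.3 and(best is None or e<best[0]):best=(e,h,d['rect'],d['score'])
    print(c,best[0],best[2:]);M.append((c,ci,best[1]))
def res(v):
    x,y,z,a,t,d=v
    R=rz(a)@np.array([[np.cos(t),0,-np.sin(t)],[0,1,0],[np.sin(t),0,np.cos(t)]])
    P=cart(d*1000)@R.T+[x,y,z];r=[]
    for c,ci,h in M:
        p=proj(ci,P);r+=[(p@q).max()-((h+.5)@q).max()-.5 for q in dirs if c!='wrist' or q[1]<.2]
    return np.array(r)
o=least_squares(res,[x0,y0,.003,-.045,0,.025],loss='soft_l1',x_scale=[.01,.01,.01,.1,.1,.01])
print('xyz',o.x[:3].round(4),'yaw,tilt',np.degrees(o.x[3:5]).round(1),'d',o.x[5].round(4),np.abs(o.fun).mean())
E
python3 tilt.py .273 .428 side,wrist
```

```text
[0.42893611 0.27299508 0.0288772 ] [ 1.47405676  0.45552473 -0.45367068]
side 16.57694430487176 ([251.4, 263.9, 75.4, 41.1], 0.73)
wrist 39.92341017878874 ([230.0, 116.3, 61.3, 258.3], 0.69)
xyz [ 0.419   0.2722 -0.0112] yaw,tilt [ -3.8 -18.3] d -0.0963 7.717789947650122
```

```bash
cat > ov.py <<'E'
from fit import *
ci=env.camera_info('side');im=env.get_image('side')
for d in env.trace('side','cartridge_a')[:5]:print(round(d['score'],2),d['rect'])
v=cv2.resize(im[:,:,::-1][210:330,230:370],None,fx=5,fy=5,interpolation=3)
def model(x,y,a,t,d,col):
    R=rz(a)@np.array([[np.cos(t),0,-np.sin(t)],[0,1,0],[np.sin(t),0,np.cos(t)]])
    P=cart(d)@R.T+[x,y,.003+.055*np.sin(t)];p=proj(ci,P);r=rect(p)
    print(np.degrees(t),'rect',r[0].round(1),r[1].round(1),(r[2:]-r[:2]).round(1))
    q=((p+.5-[230,210])*5).astype(np.int32)
    for sl in(slice(0,8),slice(16,64),slice(64,68)):cv2.polylines(v,[cv2.convexHull(q[sl])],True,col,1)
E
python3 - <<'E'
from ov import *
x=.4289
for t,c in((0,(0,0,255)),(np.radians(8),(255,0,0))):
    model(x+.022*np.sin(t),.273,-.048,t,25,c)
cv2.imwrite('pics/o1.png',v)
E
```

```text
0.74 [172.3, 185.5, 59.5, 53.6]
0.72 [211.9, 159.3, 49.8, 43.7]
0.7 [195.2, 173.4, 53.2, 46.8]
0.65 [251.0, 265.5, 76.1, 38.7]
0.0 rect 251.9 265.9 [76.2 40. ]
8.0 rect 251.6 260.1 [75.9 45.2]
```

View pics/o1.png

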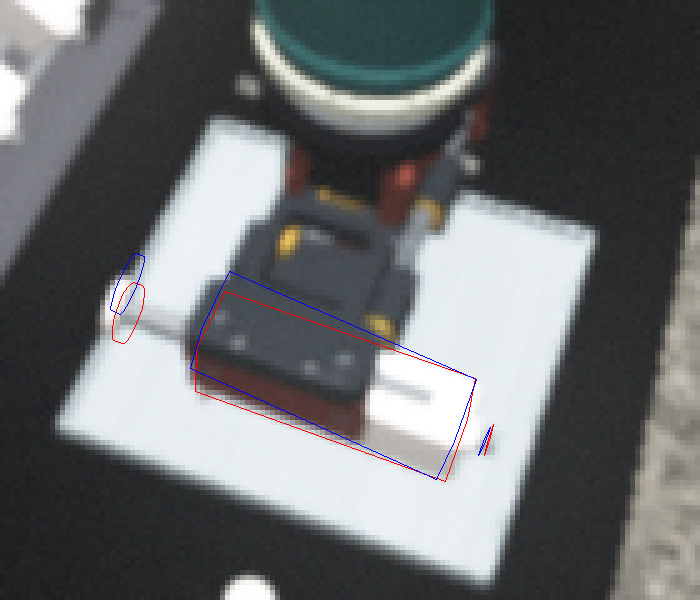

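The red 0° overlay matches the barrel front, and the plate is slightly off. The thumb plate is almost on the tray rim, and its lower edge would sit 3 mm below the rim top. I'll lift 5 mm, shift 15 mm towards -x, and set it down again.

Call:
apply_moves:
  increments:
    - {"linear": [0, 0, -0.3], "yaw": 0, "gripper": 0.8}
    - {"linear": [0, 0, -0.4], "yaw": 0, "gripper": 0.8}
    - {"linear": [0, -0.5, 0], "yaw": 0, "gripper": 0.8}
    - {"linear": [0, -0.6, 0], "yaw": 0, "gripper": 0.8}
    - {"linear": [0, -0.4, 0], "yaw": 0, "gripper": 0.8}
    - {"linear": [0, 0, 0.3], "yaw": 0, "gripper": 0.8}
    - {"linear": [0, 0, 0.2], "yaw": 0, "gripper": 0.8}
    - {"linear": [0, 0, 0.1], "yaw": 0, "gripper": 0.8}
    - {"linear": [0, 0, 0.1], "yaw": 0, "gripper": 0.8}
    - {"linear": [0, 0, 0], "yaw": 0, "gripper": 0.8}

```text
time: 11.3
position: [0.414, 0.2736, 0.0286]
ee_rot: [[0.048, 0.999, -0.0], [0.999, -0.048, -0.0], [-0.0, -0.0, -1.0]]
force: [-0.2, 1.2, 0.3]
width: 0.0318
```

Call:
apply_moves:
  increments:
    - {"linear": [0, 0, 0], "yaw": 0, "gripper": 0.8}
    - {"linear": [0, 0, 0], "yaw": 0, "gripper": 0.8}

```text
time: 11.47
position: [0.4139, 0.2736, 0.0288]
ee_rot: [[0.048, 0.999, -0.0], [0.999, -0.048, -0.0], [-0.0, -0.0, -1.0]]
force: [-0.3, -0.1, -0.8]
width: 0.0318
```

Run:
```python
from ov import *
print(env.state()['position'],env.state()['force'])
for t in np.radians([0,2,4,8]):
  for d in(25,28):
    model(.414+.022*np.sin(t),.2735,-.048,t,d,(0,0,255))
```

```text
0.94 [260.2, 268.5, 73.7, 40.8]
0.91 [195.0, 173.6, 51.9, 47.5]
0.82 [171.7, 183.3, 60.7, 55.9]
0.63 [213.2, 161.4, 47.7, 43.6]
[0.41391991 0.2736347  0.02885791] [-0.56809472  0.35936248 -1.11935841]
0.0 rect 258.4 268.1 [77.  40.3]
0.0 rect 257.1 267.6 [78.3 40.7]
2.0 rect 258.3 266.6 [77.  41.6]
2.0 rect 257.0 266.1 [78.3 42.1]
4.0 rect 258.2 265.1 [76.9 43. ]
4.0 rect 256.9 264.6 [78.2 43.5]
8.0 rect 258.2 262.3 [76.5 45.5]
8.0 rect 256.9 261.7 [77.8 46.1]
```

Call:
apply_moves:
  increments:
    - {"linear": [0, 0, 0.05], "yaw": 0, "gripper": 0.8}
    - {"linear": [0, 0, 0], "yaw": 0, "gripper": 0.8}
    - {"linear": [0, 0, 0], "yaw": 0, "gripper": 0.63}
    - {"linear": [0, 0, 0], "yaw": 0, "gripper": 0.6}
    - {"linear": [0, 0, 0], "yaw": 0, "gripper": 0.5}
    - {"linear": [0, 0, 0], "yaw": 0, "gripper": 0.45}
    - {"linear": [0, 0, 0], "yaw": 0, "gripper": 0.45}
  grip_force: 3

```text
time: 12.15
position: [0.4139, 0.2736, 0.0284]
ee_rot: [[0.048, 0.999, 0.0], [0.999, -0.048, -0.0], [-0.0, 0.0, -1.0]]
force: [-0.7, -0.1, -0.0]
width: 0.0476
```

Call:
apply_moves:
  increments:
    - {"linear": [0, 0, -1], "yaw": 0, "gripper": 0.45}
    - {"linear": [0, 0, -2], "yaw": 0, "gripper": 0.45}
    - {"linear": [0, 0, -4], "yaw": 0, "gripper": 0.4}
    - {"linear": [0, 0, -4], "yaw": 0, "gripper": 0.4}
    - {"linear": [0, 2.5, -3], "yaw": 0, "gripper": 0.4}
    - {"linear": [0, 4, -1], "yaw": 0, "gripper": 0.4}
    - {"linear": [-1, 4, 0], "yaw": 0, "gripper": 0.4}
    - {"linear": [-1, 4, 0], "yaw": 0, "gripper": 0.4}
    - {"linear": [0, 2, 0], "yaw": 0, "gripper": 0.4}
    - {"linear": [0, 0, 0], "yaw": 0, "gripper": 0.4}

```text
time: 12.98
position: [0.5828, 0.2447, 0.1794]
ee_rot: [[0.051, 0.999, 0.005], [0.999, -0.051, 0.001], [0.001, 0.005, -1.0]]
force: [0.0, 0.5, 0.0]
width: 0.0528
```

Run:
```python
from ov import *
s=env.state();print(s['time'],s['position'],s['ee_rot'].round(3))
for t in np.radians([0,3]):
    model(.414+.022*np.sin(t),.2735,-.048,t,25,(0,0,255) if t==0 else (255,0,0))
ci=env.camera_info('wrist');im=env.get_image('wrist');b=im[:,:,::-1].copy()
P=cartw(.6447,.2061,np.radians(-2.745),1,23.9);p=proj(ci,P)
cv2.polylines(b,[cv2.convexHull(p[:8].astype(np.int32))],True,(0,0,255),1)
cv2.imwrite('pics/o2.png',np.hstack([cv2.resize(v,(400,400)),cv2.resize(b,(400,400))]))
```

```text
0.89 [218.3, 167.2, 43.1, 35.9]
0.76 [225.3, 192.0, 21.5, 27.7]
0.74 [170.5, 183.1, 62.8, 57.8]
0.57 [261.1, 265.6, 76.5, 43.7]
13.0833 [0.57735649 0.24535786 0.17842917] [[ 0.049  0.999 -0.001]
 [ 0.999 -0.049 -0.   ]
 [-0.    -0.001 -1.   ]]
0.0 rect 258.4 268.1 [77.  40.3]
3.0000000000000004 rect 258.2 265.9 [76.9 42.3]
```

View pics/o2.png

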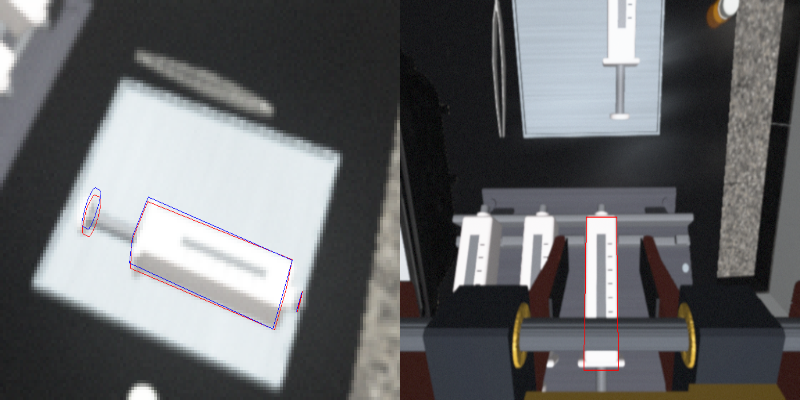

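Cartridge 0 lies flat in the tray (left crop matches the 0° overlay) with its plunger out and the plate inside the rim. In the wrist crop the overlay sits on cartridge 1, between the fingers. Now for cartridge 1.

Call:
apply_moves:
  increments:
    - {"linear": [-0.3, 2.5, 0], "yaw": 0, "gripper": 0.4}
    - {"linear": [0, 2.5, 0], "yaw": 0, "gripper": 0.4}
    - {"linear": [0, 0.65, 0], "yaw": 0, "gripper": 0.4}
    - {"linear": [0, 0, 0], "yaw": 0, "gripper": 0.4}
    - {"linear": [0, 0, 2], "yaw": 0, "gripper": 0.4}
    - {"linear": [0, 0, 1.5], "yaw": 0, "gripper": 0.4}
    - {"linear": [0, 0, 0.8], "yaw": 0, "gripper": 0.4}
    - {"linear": [0, 0, 0.4], "yaw": 0, "gripper": 0.4}
    - {"linear": [0, 0, 0], "yaw": 0, "gripper": 0.4}
    - {"linear": [0, 0, 0], "yaw": 0, "gripper": 0.4}

```text
time: 13.97
position: [0.6335, 0.2403, 0.1319]
ee_rot: [[0.048, 0.999, -0.0], [0.999, -0.048, -0.0], [-0.0, -0.0, -1.0]]
force: [0.5, 0.0, 0.9]
width: 0.0529
```

Call:
apply_moves:
  increments:
    - {"linear": [0, 0, 0.1], "yaw": 0, "gripper": 0.55}
    - {"linear": [0, 0, 0], "yaw": 0, "gripper": 0.7}
    - {"linear": [0, 0, 0], "yaw": 0, "gripper": 0.8}
    - {"linear": [0, 0, 0], "yaw": 0, "gripper": 0.8}
    - {"linear": [0, 0, 0], "yaw": 0, "gripper": 0.8}
  grip_force: 15

```text
time: 14.38
position: [0.6343, 0.24, 0.1309]
ee_rot: [[0.048, 0.999, 0.001], [0.999, -0.048, 0.0], [0.0, 0.001, -1.0]]
force: [-0.8, -0.1, 3.5]
width: 0.032
```

Call:
apply_moves:
  increments:
    - {"linear": [0, -0.29, -0.41], "yaw": 0, "gripper": 0.8}
    - {"linear": [0, -0.57, -0.82], "yaw": 0, "gripper": 0.8}
    - {"linear": [0, -0.57, -0.82], "yaw": 0, "gripper": 0.8}
    - {"linear": [0, -0.86, -1.23], "yaw": 0, "gripper": 0.8}
    - {"linear": [0, -0.86, -1.23], "yaw": 0, "gripper": 0.8}
    - {"linear": [0, -0.86, -1.23], "yaw": 0, "gripper": 0.8}
    - {"linear": [0, 0, 0], "yaw": 0, "gripper": 0.8}
    - {"linear": [0, 0, 0], "yaw": 0, "gripper": 0.8}

```text
time: 15.05
position: [0.594, 0.2423, 0.1895]
ee_rot: [[0.048, 0.999, 0.003], [0.999, -0.048, 0.001], [0.001, 0.003, -1.0]]
force: [0.1, -0.5, -1.1]
width: 0.0318
```

Run:
```python
from fit import *
s=env.state();print(s['time'],s['position'],s['width'],s['force'])
for c in('side','wrist'):
    env.get_image(c)
    for d in env.trace(c,'cartridge_a')[:5]:print(c,round(d['score'],2),d['rect'])
```

```text
15.05 [0.59403137 0.24232286 0.18949092] 0.03183292238266696 [ 0.14675223 -0.48182394 -1.06429787]
side 0.91 [217.3, 159.8, 44.7, 45.6]
side 0.8 [255.8, 268.0, 79.3, 38.0]
side 0.77 [196.2, 190.4, 54.9, 36.8]
wrist 0.96 [157.8, 173.1, 49.4, 100.6]
wrist 0.93 [265.3, 0.0, 40.8, 97.7]
wrist 0.83 [232.3, 139.0, 58.5, 236.2]
wrist 0.61 [64.2, 179.3, 71.5, 171.0]
wrist 0.42 [250.5, 336.3, 20.6, 40.8]
```

Call:
apply_moves:
  increments:
    - {"linear": [-0.5, -1.7, 0], "yaw": 0, "gripper": 0.8}
    - {"linear": [-0.8, -2.8, 0], "yaw": 0, "gripper": 0.8}
    - {"linear": [-0.8, -2.8, 0], "yaw": 0, "gripper": 0.8}
    - {"linear": [-0.8, -2.8, 0], "yaw": 0, "gripper": 0.8}
    - {"linear": [-0.8, -2.8, 0], "yaw": 0, "gripper": 0.8}
    - {"linear": [-0.8, -2.8, 1], "yaw": 0, "gripper": 0.8}
    - {"linear": [-0.8, -2.8, 2], "yaw": 0, "gripper": 0.8}
    - {"linear": [-0.5, -1.7, 2.5], "yaw": 0, "gripper": 0.8}
    - {"linear": [0, 0, 2.5], "yaw": 0, "gripper": 0.8}
    - {"linear": [0, 0, 2], "yaw": 0, "gripper": 0.8}

```text
time: 16.08
position: [0.3874, 0.1931, 0.0863]
ee_rot: [[0.048, 0.999, -0.002], [0.999, -0.048, -0.001], [-0.001, -0.002, -1.0]]
force: [0.8, -0.1, -1.2]
width: 0.0318
```

Call:
apply_moves:
  increments:
    - {"linear": [0, 0, 1], "yaw": 0, "gripper": 0.8}
    - {"linear": [0, 0, 0.5], "yaw": 0, "gripper": 0.8}
    - {"linear": [0, 0, 0], "yaw": 0, "gripper": 0.8}
    - {"linear": [0, 0, 0], "yaw": 0, "gripper": 0.8}
    - {"linear": [0, 0, 0], "yaw": 0, "gripper": 0.8}

```text
time: 16.5
position: [0.3901, 0.1939, 0.0733]
ee_rot: [[0.048, 0.999, 0.001], [0.999, -0.048, 0.0], [0.0, 0.001, -1.0]]
force: [-0.3, 0.6, -1.6]
width: 0.0318
```

Call:
apply_moves:
  increments:
    - {"linear": [0, 0, 0.5], "yaw": 0, "gripper": 0.8}
    - {"linear": [0, 0, 0.4], "yaw": 0, "gripper": 0.8}
    - {"linear": [0, 0, 0.3], "yaw": 0, "gripper": 0.8}
    - {"linear": [0, 0, 0.1], "yaw": 0, "gripper": 0.8}
    - {"linear": [0, 0, 0], "yaw": 0, "gripper": 0.8}
    - {"linear": [0, 0, 0], "yaw": 0, "gripper": 0.8}
  grip_force: 9

```text
time: 17.0
position: [0.3901, 0.1938, 0.06]
ee_rot: [[0.048, 0.999, 0.001], [0.999, -0.048, 0.0], [0.0, 0.001, -1.0]]
force: [1.9, -1.6, 1.9]
width: 0.0318
```

Call:
apply_moves:
  increments:
    - {"linear": [0, 0.29, 0.21], "yaw": 0, "gripper": 0.8}
    - {"linear": [0, 0.29, 0.23], "yaw": 0, "gripper": 0.8}
    - {"linear": [0, 0.28, 0.25], "yaw": 0, "gripper": 0.8}
    - {"linear": [0, 0.27, 0.25], "yaw": 0, "gripper": 0.8}
    - {"linear": [0, 0, 0], "yaw": 0, "gripper": 0.8}

```text
time: 17.42
position: [0.4012, 0.1931, 0.0498]
ee_rot: [[0.049, 0.999, -0.0], [0.999, -0.049, -0.0], [-0.0, -0.0, -1.0]]
force: [1.6, -0.4, 0.6]
width: 0.0317
```

Call:
apply_moves:
  increments:
    - {"linear": [0, 0.25, 0.27], "yaw": 0, "gripper": 0.8}
    - {"linear": [0, 0.23, 0.28], "yaw": 0, "gripper": 0.8}
    - {"linear": [0, 0.21, 0.3], "yaw": 0, "gripper": 0.8}
    - {"linear": [0, 0.19, 0.31], "yaw": 0, "gripper": 0.8}
    - {"linear": [0, 0, 0], "yaw": 0, "gripper": 0.8}

```text
time: 17.83
position: [0.4094, 0.1927, 0.0381]
ee_rot: [[0.048, 0.999, -0.001], [0.999, -0.048, -0.0], [-0.0, -0.001, -1.0]]
force: [1.2, 0.9, 1.0]
width: 0.0317
```

Call:
apply_moves:
  increments:
    - {"linear": [0, 0.16, 0.3], "yaw": 0, "gripper": 0.8}
    - {"linear": [0, 0.12, 0.25], "yaw": 0, "gripper": 0.8}
    - {"linear": [0, 0.03, 0.12], "yaw": 0, "gripper": 0.8}
    - {"linear": [0, 0, 0], "yaw": 0, "gripper": 0.8}
    - {"linear": [0, 0, 0], "yaw": 0, "gripper": 0.8}

```text
time: 18.25
position: [0.412, 0.1925, 0.0318]
ee_rot: [[0.048, 0.999, -0.001], [0.999, -0.048, -0.0], [-0.0, -0.001, -1.0]]
force: [0.6, 0.4, -1.0]
width: 0.0319
```

Run:
```python
from ov import *
p=env.state()['position'];print(p,env.state()['force'])
for t in np.radians([-2,0,2,4,8]):
    model(p[0]+.022*np.sin(t),p[1],-.048,t,24.5,(0,0,255))
```

```text
0.95 [211.6, 159.7, 51.3, 42.7]
0.83 [192.7, 174.7, 54.3, 45.2]
0.68 [258.4, 268.2, 77.9, 40.2]
0.63 [275.8, 241.3, 68.1, 36.8]
[0.41187557 0.19248628 0.031929  ] [ 0.0435188  -0.56968308 -0.43364632]
-2.0 rect 272.1 242.8 [72.2 34.9]
0.0 rect 272.0 241.5 [72.2 36.1]
2.0 rect 272.0 240.0 [72.1 37.4]
4.0 rect 271.9 238.6 [72.  38.8]
8.0 rect 272.0 235.7 [71.6 41.4]
```

Call:
apply_moves:
  increments:
    - {"linear": [0, 0.02, 0.1], "yaw": 0, "gripper": 0.8}
    - {"linear": [0, 0, 0.05], "yaw": 0, "gripper": 0.8}
    - {"linear": [0, 0, 0], "yaw": 0, "gripper": 0.8}
    - {"linear": [0, 0, 0], "yaw": 0, "gripper": 0.8}
    - {"linear": [0, 0, 0], "yaw": 0, "gripper": 0.8}

```text
time: 18.77
position: [0.4126, 0.1925, 0.0305]
ee_rot: [[0.048, 0.999, -0.0], [0.999, -0.048, -0.0], [-0.0, -0.0, -1.0]]
force: [0.4, -0.5, 0.3]
width: 0.0315
```

Run:
```python
from ov import *
p=env.state()['position'];print(p,env.state()['force'])
for t in np.radians([0,2]):
    model(p[0]+.022*np.sin(t),p[1],-.048,t,24.5,(0,0,255))
ci=env.camera_info('wrist');env.get_image('wrist')
```

```text
0.82 [258.8, 265.6, 78.3, 44.5]
0.77 [195.6, 174.6, 51.8, 46.7]
0.74 [213.5, 158.7, 45.8, 43.6]
0.59 [275.3, 242.1, 68.9, 35.5]
[0.41257467 0.19252266 0.03053994] [ 0.89295358 -0.12559771  0.74560445]
0.0 rect 271.7 241.4 [72.2 36.1]
2.0 rect 271.7 240.0 [72.1 37.4]
```

Call:
apply_moves:
  increments:
    - {"linear": [0, 0, 0.05], "yaw": 0, "gripper": 0.8}
    - {"linear": [0, 0, 0], "yaw": 0, "gripper": 0.63}
    - {"linear": [0, 0, 0], "yaw": 0, "gripper": 0.6}
    - {"linear": [0, 0, 0], "yaw": 0, "gripper": 0.5}
    - {"linear": [0, 0, 0], "yaw": 0, "gripper": 0.45}
    - {"linear": [0, 0, 0], "yaw": 0, "gripper": 0.45}
  grip_force: 3

```text
time: 19.42
position: [0.4127, 0.1926, 0.0301]
ee_rot: [[0.048, 0.999, -0.0], [0.999, -0.048, -0.0], [-0.0, -0.0, -1.0]]
force: [0.2, -0.5, 0.3]
width: 0.0477
```

Call:
apply_moves:
  increments:
    - {"linear": [0, 0, -1], "yaw": 0, "gripper": 0.45}
    - {"linear": [0, 0, -2], "yaw": 0, "gripper": 0.45}
    - {"linear": [0, 0, -4], "yaw": 0, "gripper": 0.45}
    - {"linear": [0, 0, -4], "yaw": 0, "gripper": 0.45}
    - {"linear": [0, 0, -4], "yaw": 0, "gripper": 0.45}
    - {"linear": [0, 3, -4], "yaw": 0, "gripper": 0.45}
    - {"linear": [0, 4, 0], "yaw": 0, "gripper": 0.45}
    - {"linear": [0, 3, 0], "yaw": 0, "gripper": 0.45}
    - {"linear": [0, 0, 0], "yaw": 0, "gripper": 0.45}
    - {"linear": [0, 0, 0], "yaw": 0, "gripper": 0.45}

```text
time: 20.25
position: [0.5086, 0.1878, 0.2132]
ee_rot: [[0.049, 0.999, -0.0], [0.999, -0.049, -0.0], [-0.0, -0.0, -1.0]]
force: [0.7, -0.4, -0.9]
width: 0.048
```

Run:
```python
from ov import *
s=env.state();print(s['time'],s['position'],s['force'])
model(.412,.1925,-.048,0,24.5,(0,0,255));model(.414,.2735,-.048,0,24.7,(255,0,0))
b=env.get_image('wrist')[:,:,::-1]
print([ (n,round(d['score'],2),d['rect']) for n in('vial','timer','tweezers','cartridge_a') for d in env.trace('wrist',n)[:4]])
cv2.imwrite('pics/o3.png',np.hstack([cv2.resize(v,(400,400)),cv2.resize(b,(400,400))]))
for n in('vial','timer','tweezers'):
    print(n,[(round(d['score'],2),d['rect']) for d in env.trace('side',n)[:1]])
```

```text
0.9 [258.2, 269.6, 76.9, 39.6]
0.84 [193.8, 172.3, 56.3, 45.6]
0.83 [212.4, 159.2, 48.5, 45.9]
0.74 [272.4, 239.4, 71.7, 37.9]
20.35 [0.50596861 0.18780491 0.21259267] [-0.83046794  0.86027046  0.27182362]
0.0 rect 272.0 241.5 [72.2 36.1]
0.0 rect 258.5 268.1 [76.8 40.3]
[('vial', 0.65, [422.0, 77.9, 43.9, 22.4]), ('timer', 0.7, [2.4, 26.7, 46.3, 72.3]), ('tweezers', 0.94, [191.1, 78.7, 11.7, 96.6]), ('cartridge_a', 0.94, [168.9, 252.6, 37.7, 121.9]), ('cartridge_a', 0.74, [314.2, 5.4, 41.4, 168.0]), ('cartridge_a', 0.72, [239.6, 12.1, 41.3, 157.7])]
vial [(0.76, [274.3, 327.7, 8.0, 18.0])]
timer [(0.66, [334.2, 180.6, 28.2, 21.2])]
tweezers [(0.73, [276.2, 225.4, 48.2, 18.4])]
```

View pics/o3.png

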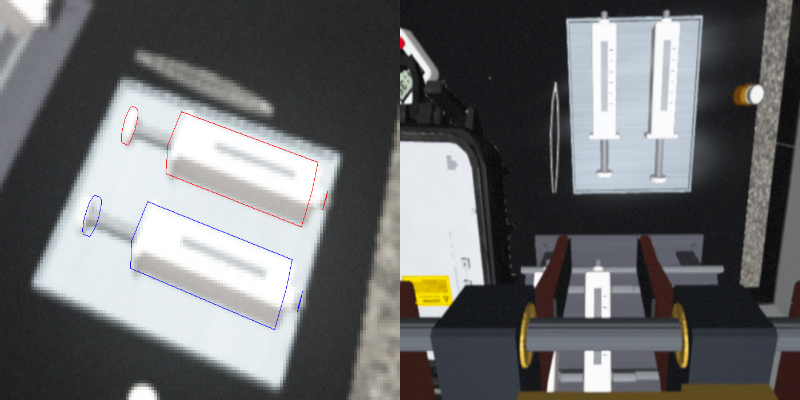

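Both cartridges lie flat side by side, matching the overlays, with plungers out and plates inside the rim. The tweezers and vial look unmoved. I'll hand it in.

```bash
python3 -c "
from bench import env
print(env.finish_job(), env.state()['time'])"
```

```text
the job is handed in; nothing more can be done
the job is handed in; nothing more can be done
```

I moved the two cartridges with pulled-out plungers (the two leftmost in the rack, at larger y) into the tray and handed the job in at about 20 s of the 51 s allowed. I lifted each square to the slope. I lowered each nozzle end first until it touched the tray floor, then let it pivot flat in the pads and released it at floor height.

**First cartridge:** I had to lift it 7 mm and shift it 15 mm towards -x before releasing it, because its thumb plate was almost on the tray rim.

**Last checks:**
- **Cartridges:** in the final side and wrist pictures both lie flat, about 80 mm apart. They match the projected 0° outlines to about 2 pixels. The plungers are still out and the thumb plates are inside the rim.
- **Rack:** the side view still finds the other two cartridges in their seats. I did not measure their plungers again at the end.
- **Tweezers and vial:** they look unmoved.
- **Timer:** I checked it only by the network's box, which moved by 2–5 pixels between readings. The tweezers' box moved by about the same, so I put both down to noise; the arm never went near the timer.

**Disagreements and limits:**
- **Pose fits:** the first rack fit (yaw -5.7°) and an early tilt fit disagreed with later views and were discarded.
- **Touchdown force:** the wrist force was too small to confirm floor contact at release, so I judged that from the pictures. Any drop was about a millimetre at most.

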